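# Take the push-and-twist filler cap off the hydraulic power pack

### The job

The power pack on the bench is to be topped up: open its oil filler by pushing the winged black cap straight down against its spring and, keeping it down, twisting it anticlockwise (seen from above) about a sixth of a turn until it is free; do not force it round without pushing it down, nor the wrong way. Lift the cap off and set it down, not dropped, right way up on the floor of the steel parts tray, beside the bearing ring that already lies there, then let go. Leave the ring and the other loose things on the bench where they are.

Things in the scene. Friction and masses are not known exactly. Their poses are not given: they have to be found in the camera images.
- cap: Black plastic bayonet filler cap, locked on the tank's filler neck at the start. Round body 64 mm in diameter, 26 mm high, with an upright grip wing across its top, 58 mm long, 14 mm thick and 26 mm high (52 mm in all, about 0.18 kg). Origin: centre of the skirt's lower edge; z up along the turning axis. The wing runs along x; its flat grip faces look along +y and -y. Free space around it: 85 mm.
- cap_wing (a point): Middle of the top edge of the cap's wing, 52 mm above the cap's origin; axes as the cap. Locked, the cap turns no more than about 3 degrees until it is pushed down 5 mm or more (it bottoms at 8 mm). Held down, it turns anticlockwise seen from above (positive about z) only: from 45 to 75 degrees of turn it can be lifted straight off, at about 76 degrees it meets a stop.
- cap_wing_end (a point): End of the wing's top edge on the cap's +x side, 29 mm from the turning axis. Locked, it lies on the neck's +x side; as the cap turns anticlockwise it moves to the neck's +y.
- cap_spring (a joint): Compression of the spring inside the cap, m: about 0 locked at rest, 0.008 with the cap fully down, -0.0015 with the cap off. The spring pushes the cap up with about 6 N at rest, 9 N at 4 mm, 12 N at 8 mm.
- neck: Steel bayonet filler neck on the tank's lid under the cap, fixed: flange 84 mm, tube 37 mm, rim 49 mm in diameter, 28 mm high. Origin: centre of the flange's underside, on the lid, 130 mm above the bench; z up along the cap's axis. The locked cap's origin is 16 mm above this origin, its axes parallel to these.
- pack: Compact hydraulic power pack, fixed: grey steel tank 210 x 160 mm, lid 130 mm above the bench, then pump block with pressure gauge (178 mm high, 130 mm from the cap's axis) and finned motor, 435 mm long. Origin: on the bench right under the filler's axis; x runs along it to the motor; the lid reaches from -100 to +120 mm along x and 85 mm to either side.
- tray: Open steel parts tray, fixed on the bench: 170 mm (x) by 250 mm (y), wall 22 mm high and 3 mm thick, floor 3 mm above its origin. Origin: centre of its underside on the bench, z up.
- tray_free (a point): Point on the tray's floor in the middle of its free half (60 mm from the tray's centre along the tray's -y); axes as the tray.
- ring: Dark steel bearing ring, 70 mm outside diameter, 16 mm high, lying flat on the tray's floor in the half away from tray_free, loose. Origin: centre of its underside. Stays where it is.
- wrench: Steel open-end wrench, 190 mm long, lying flat and loose on the bench between power pack and tray. Origin: under its middle. Stays where it is.
- screwdriver: Screwdriver, 200 mm long, lying loose at the left of the bench. Stays where it is.
- oil_can: Grey oil bottle, 86 mm in diameter, 210 mm high, standing loose at the right of the bench. Origin: centre of its underside. Stays where it is.
- funnel: White plastic funnel, 116 mm wide and 125 mm high, standing loose on its wide rim, spout up, at the right of the bench. Origin: centre of the spout's end, at the top. Stays where it is.
- fan_wheel: Aluminium fan wheel, 110 mm in diameter, 42 mm high, lying loose at the left of the bench. Origin: centre of its underside. Stays where it is.
Mind the look-alikes: they are no part of the job. There is more than one size of the cap; the job needs the largest.

How it is judged:
By the outcome, as a careful person would: the job done as asked, in the order asked, and still so for the second after the job is handed in, with the robot touching nothing.
It also fails if it takes over 42 s, if anything falls off the work surface, if the arm or the gripper's body presses on something with over 40 N, if the wrist force passes 120 N, or if a joint passes its speed limit or range.

### The arm

A 6-joint arm with a two-finger parallel gripper is mounted at the origin on the work surface. World frame = base frame: x ahead of the robot, y to its left, z up, the work surface at z = 0. Lengths are in mm, angles in rad, forces in N, time in s.
With the tool pointing down it reaches from about 325 to 875 mm from the base axis. Payload 4.4 kg.
Tool frame: the origin (TCP) lies on the centre line of the jaws, within the pads' length; the fingertips stand ahead of it and the grasp point (between the pads) lies 6 mm ahead of it (ctrl.tcp_to_tips is the z of the fingertips in the tool frame, in mm); z points along the fingers, y is the direction in which the jaws open and shut (so a half turn about z gives the same grasp; the last joint's range is limited). The gripper opens to 85 mm and grips with 20 to 120 N. Pads are 22 mm wide; open, the fingers measure 114 mm over their backs; the gripper's body (76 mm by 85 mm) begins 54 mm behind the grasp point. The pads swing forward as they close: fully open they stand 13 mm farther back than shut.
Start: joints at [-1.401, 0.207, 1.542, -0, 1.393, -0.15], TCP at [181.3, -545.672, 256.282] pointing down, gripper open.
Joint ranges: [-2.73, 2.73], [-0.86, 2.22], [0.23, 2.46], [-1.11, 4.25], [0.08, 2.63], [-2.82, 2.82]. Speed limits (rad/s): [2.79, 2.79, 3.14, 3.14, 3.14, 3.14].

### API

Orientations are given as a 3x3 rotation matrix whose columns are the frame's x, y, z axes.
In Python, from plant import ctrl, sensors, optics gives the robot as it stands. Calls block until the motion is done:
- ctrl.move_ptp(position, orientation): joint-space move of the TCP to a pose.
- ctrl.move_l(position, rot=None, vel=150, threshold=None): straight line of the TCP; rot=None keeps the orientation; vel is the mean speed in mm/s. With threshold (N) it stops when the force on the tool has changed by that much, and returns True; else False.
- ctrl.set_joints(angles): joint-space move.
- ctrl.gripper_to(opening, force=None): finger opening in mm; force is the grip in N (None keeps the last); returns when the fingers have stopped.
- ctrl.hold(seconds).
- ctrl.solve_ik(position, orientation): joint angles nearest the present ones, or None.
- sensors.read_state(): the state.
- optics.grab_frame(name): name is "scene" or "side" or "wrist"; returns (picture, depth): 384x512x3 uint8, red, green, blue; 384x512 float32, mm along the optical axis (not along the pixel's ray), 0 where there is no reading.
- optics.camera_params(name): a dict with "mtx" (3x3 intrinsics, pixels), "R" (3x3) and "t" (3): a world point X has camera coordinates R X + t; the wrist camera has in their place "T_tool_cam" (4x4, takes a point from camera to tool coordinates, whose origin is the TCP and whose axes are the flange's). Camera axes: x right, y down, z forward; pixel columns grow to the right and rows downward; lengths in mm; the calibration is good to about 2 mm. A picture is of the moment at which its call begins: read the wrist's pose just before it. camera_params takes no time and is no camera call.
A pose or a line that the arm cannot do raises ctrl.MotionError and nothing moves.
- ctrl.finish_job(): hands the job in, once; it reports no verdict.
The state is a dict: "t": time; "q": joint angles; "qvel": joint speeds; "tau": joint torques, N m; "eef_pos": TCP position; "eef_rot": TCP orientation; "force": force on the tool from outside, world axes, zero at the start; "wrist_torque": the same for the moment, N m; "grip_width": finger opening in mm.
Only numpy, scipy, OpenCV 4.12 (cv2) and the standard library are available. Lean on these libraries where they do the work, as an engineer would, in place of code of your own. Each camera call takes 0.05 s, during which the arm holds its last target. There are 200 camera calls.

## Working session

There is one attempt and no reset: what is moved stays moved. The work goes in short steps, each a Python script; the robot and the scene stay as the last script left them, time stands still between calls to the robot, and variables do not carry over. Pictures are saved under pics/ and viewed, about 8 in all and at most 12, crops included, and the job is handed in when it is done.

```bash
mkdir -p pics; ls; python3 - <<'E'
from plant import ctrl,sensors,optics
import cv2,numpy as np
for n in("scene","side"):
    p,d=optics.grab_frame(n); np.savez(f"{n}.npz",p=p,d=d)
    cv2.imwrite(f"pics/{n}.png",p[:,:,::-1])
    c=optics.camera_params(n); print(n,c["mtx"].round(1).tolist(),c["R"].round(3).tolist(),c["t"].round(1).tolist(),(d==0).mean())
a=cv2.imread("pics/scene.png");b=cv2.imread("pics/side.png")
c=optics.camera_params("wrist");print(c["T_tool_cam"].round(3).tolist(),c["mtx"].tolist());print(ctrl.tcp_to_tips)
s=sensors.read_state();print(s["t"],s["eef_rot"],s["grip_width"],s["force"])
E
```

```text
pics
scene [[348.9, 0.0, 255.0], [0.0, 348.9, 184.8], [0.0, 0.0, 1.0]] [[-0.786, 0.618, 0.007], [0.359, 0.466, -0.809], [-0.503, -0.633, -0.588]] [389.2, -35.1, 1690.4] 0.003946940104166667
side [[406.4, 0.0, 250.6], [0.0, 406.4, 187.7], [0.0, 0.0, 1.0]] [[-0.688, -0.726, -0.007], [-0.558, 0.535, -0.635], [0.465, -0.433, -0.772]] [288.0, 356.9, 1180.1] 0.0037638346354166665
[[-0.002, -0.946, -0.326, 83.658], [1.0, -0.001, -0.002, 0.082], [0.001, -0.326, 0.946, -118.612], [0.0, 0.0, 0.0, 1.0]] [[327.27008837954554, 0.0, 257.16875142729697], [0.0, 327.27008837954554, 189.22633020379837], [0.0, 0.0, 1.0]]
25.0
0.1 [[ 9.48992844e-01  3.15297395e-01 -3.65757225e-04]
 [ 3.15297442e-01 -9.48990521e-01  2.12470933e-03]
 [ 3.22815177e-04 -2.13165627e-03 -9.99997676e-01]] 85.13125604748045 [-0.40995465 -0.39802536  0.47904491]
```

View pics/scene.png

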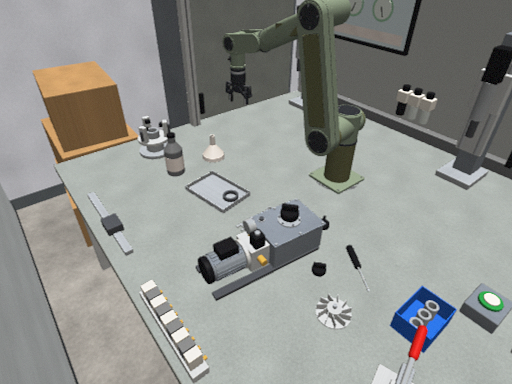

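View pics/side.png

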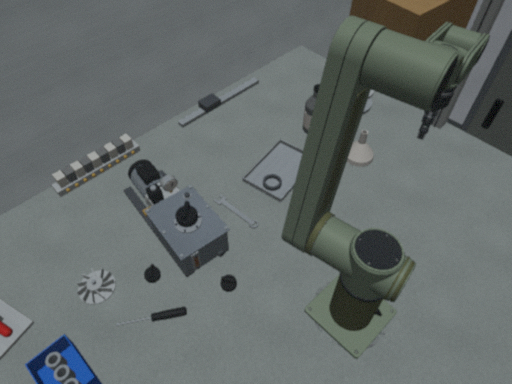

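The side view shows the power pack with its cap on the lid at (187,213). In the scene view the cap is at (290,213).
Possible mix-ups:
- black caps loose on the bench, at side (152,272) / scene (319,268) and at side (228,283) / scene (~325,222)
- the gauge knob on the pump block, at scene (257,238)

I choose the cap on the tank's neck, since it is the largest and is locked on. Next I measure it and look at it closely with the wrist camera.

```bash
cat > h.py <<'E'
from plant import ctrl,sensors,optics
import cv2,numpy as np
def cloud(n,p=None,d=None,s=None):
    c=optics.camera_params(n); K=c["mtx"]
    if p is None:
        s=sensors.read_state(); p,d=optics.grab_frame(n)
    v,u=np.mgrid[:384,:512]
    X=np.dstack([(u-K[0,2])/K[0,0]*d,(v-K[1,2])/K[1,1]*d,d]).reshape(-1,3)
    if n=="wrist":
        T=c["T_tool_cam"]; X=(X@T[:3,:3].T+T[:3,3])@np.array(s["eef_rot"]).T+s["eef_pos"]
    else: X=(X-c["t"])@c["R"]
    return p,d,X.reshape(384,512,3)
def down(yaw):  # tool x axis at yaw, z down
    c,s=np.cos(yaw),np.sin(yaw); return np.array([[c,s,0],[s,-c,0],[0,0,-1.]])
E
python3 - <<'E'
from h import *
for n,(u,v) in(("scene",(290,213)),("side",(187,213))):
    f=np.load(n+".npz"); p,d,X=cloud(n,f["p"],f["d"])
    w=np.s_[v-30:v+30,u-30:u+30]; Y=X[w].reshape(-1,3);g=p[w].reshape(-1,3).max(1)
    m=(Y[:,2]>150)&(Y[:,2]<205)&(g<70)
    for lo,hi in((160,180),(188,205)):
        k=m&(Y[:,2]>lo)&(Y[:,2]<hi); print(n,lo,k.sum(),np.median(Y[k],0).round(1),Y[k].min(0).round(),Y[k].max(0).round())
    lid=X[w].reshape(-1,3); print("lid z",np.median(lid[(lid[:,2]>110)&(lid[:,2]<145),2]))
# tray in both: depth points near bench
for n,pts in(("side",[(272,150+33),(282,143),(246,180),(280,197),(302,152),(228,283),(152,272)]),("scene",[(218,190),(187,188),(219,208),(249,190),(214,174),(230,196)])):
    f=np.load(n+".npz"); p,d,X=cloud(n,f["p"],f["d"])
    for u,v in pts: print(n,u,v,X[v,u].round(0))
E
```

```text
scene 160 158 [509.7 206.2 172.3] [477. 170. 160.] [649. 224. 180.]
scene 188 60 [495.4 193.2 196.5] [479. 170. 188.] [515. 214. 203.]
lid z 132.4897037855838
side 160 252 [481.5 194.3 171.5] [459. 161. 160.] [645. 222. 180.]
side 188 85 [490.2 193.7 196.7] [470. 169. 188.] [511. 214. 203.]
lid z 130.4146637559318
side 272 183 [ 495. -179.    4.]
side 282 143 [ 612. -355.    5.]
side 246 180 [ 561. -112.   19.]
side 280 197 [ 430. -154.    3.]
side 302 152 [210.  44. 532.]
side 228 283 [302. 204.  19.]
side 152 272 [483. 350.  31.]
scene 218 190 [ 509. -255.    6.]
scene 187 188 [ 619. -342.   17.]
scene 219 208 [ 582. -135.   16.]
scene 249 190 [ 394. -173.    2.]
scene 214 174 [ 451. -379.    4.]
scene 230 196 [ 491. -187.    5.]
```

```bash
python3 - <<'E'
from h import *
out=[]
for nm,pos,yaw in(("wtray",[515,-235,330],0.9),("wcap",[491,193,330],1.8)):
    ctrl.move_ptp(pos,down(yaw)); s=sensors.read_state(); print(nm,s["t"],np.round(s["q"],2))
    p,d,X=cloud("wrist"); np.savez(nm+".npz",p=p,d=d,X=X); out.append(p[:,:,::-1])
cv2.imwrite("pics/w1.png",cv2.resize(np.vstack(out),(600*512//768//1,600)))
cv2.imwrite("pics/wcap.png",out[1]);cv2.imwrite("pics/wtray.png",out[0])
E
```

```text
wtray 1.7917 [-0.58  0.14  1.47 -0.    1.53  0.09]
wcap 3.4167 [ 0.21  0.06  1.56 -0.    1.53 -0.02]
```

View pics/wcap.png

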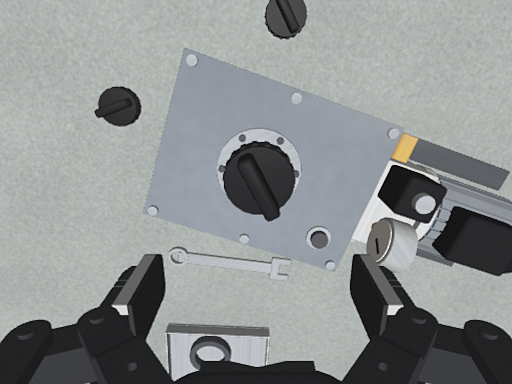

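View pics/wtray.png

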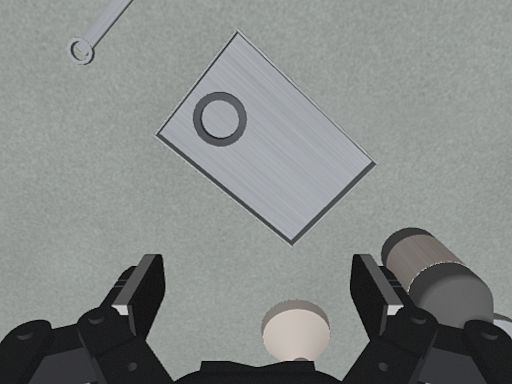

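The wrist view shows the locked cap at (260,180) on the flange, with its wing running from about (243,158) to (276,215). The two smaller caps lie on the bench at (118,106) and (286,17). In the tray view, the tray has corners (238,32), (374,163), (292,243) and (157,135). The ring is at (220,119) and the other half is free. The choice of cap is confirmed, so I compute exact positions.

```bash
python3 - <<'E'
from h import *
f=np.load("wcap.npz"); p,X=f["p"],f["X"]
u=np.s_[130:235,210:310]; Y=X[u].reshape(-1,3); g=p[u].reshape(-1,3).max(1)
near=np.hypot(Y[:,0]-491,Y[:,1]-193)<50
w=Y[near&(Y[:,2]>192)&(Y[:,2]<204)]; print("wing",len(w),np.median(w,0),cv2.minAreaRect(w[:,:2].astype(np.float32)))
b=Y[near&(Y[:,2]>165)&(Y[:,2]<178)&(g<90)]; print("body",len(b),np.median(b[:,2]),cv2.minEnclosingCircle(b[:,:2].astype(np.float32)))
fl=Y[near&(Y[:,2]>132)&(Y[:,2]<142)]; print("lid",np.median(X[60:120,220:280,2]))
r=cv2.minAreaRect(w[:,:2].astype(np.float32));B=cv2.boxPoints(r);e=[B[1]-B[0],B[2]-B[1]];e=max(e,key=np.linalg.norm);print("wing yaw",np.degrees(np.arctan2(e[1],e[0])))
# flange colour-mask not needed; tray
f=np.load("wtray.npz"); p,X=f["p"],f["X"]
c=optics.camera_params("wrist")
def rim(): 
    m=((X[:,:,2]>14)&(X[:,:,2]<28)); m[250:]=0; m[:,:140]=0;m[:,385:]=0
    return m
m=rim(); R=X[m]; r=cv2.minAreaRect(R[:,:2].astype(np.float32)); print("tray rim",m.sum(),r)
B=cv2.boxPoints(r); print(B)
fl=X[150:170,270:290,2]; print("floor",np.median(fl))
ring=X[85:155,185:255].reshape(-1,3); k=(ring[:,2]>15)&(ring[:,2]<24)&(p[85:155,185:255].reshape(-1,3).max(1)<100); print("ring",k.sum(),cv2.minEnclosingCircle(ring[k][:,:2].astype(np.float32)),np.median(ring[k][:,2]))
for q in((238,32),(374,163),(292,243),(157,135)): print(q,X[q[1],q[0]].round(1))
E
```

```text
wing 1149 [492.40238263 190.6900404  198.47156894] ((493.0777893066406, 188.68865966796875), (14.354059219360352, 57.196861267089844), 40.01723861694336)
body 2710 172.93715175685685 ((492.8876037597656, 189.05099487304688), 32.6889762878418)
lid 130.8455384561529
wing yaw -49.982746
tray rim 3363 ((519.58935546875, -250.07339477539062), (170.23561096191406, 250.40313720703125), 9.919564247131348)
[[ 414.17612 -141.40639]
 [ 457.31195 -388.06613]
 [ 625.00256 -358.74042]
 [ 581.86676 -112.08066]]
floor 4.106622227965204
ring 957 ((495.5335998535156, -171.7313995361328), 42.35761260986328) 20.007783735662372
(238, 32) [ 579.5 -117.    22.7]
(374, 163) [ 621.2 -357.    13.2]
(292, 243) [ 461.2 -383.9   16.7]
(157, 135) [ 417.9 -144.6   18.3]
```

Everything agrees with the given sizes: wing 57x14, body radius 32.7, tray 170x250, and heights 198/173/131. The grip yaw is 130° and the cap axis is near (493,189). Next I approach, touch off, and grip.

```bash
python3 - <<'E'
from h import *
R=down(np.radians(130)); P=np.array([492.8,189.2,0])
ctrl.move_ptp(P+[0,0,255],R)
ctrl.gripper_to(32); print(ctrl.tcp_to_tips)
s0=sensors.read_state()
ctrl.move_l(P+[0,0,212],vel=80)
hit=ctrl.move_l(P+[0,0,195],vel=15,threshold=4); s=sensors.read_state(); print(hit,s["eef_pos"],s["force"]-s0["force"])
p,d=optics.grab_frame("wrist"); cv2.imwrite("pics/pre.png",p[:,:,::-1])
z=s["eef_pos"][2]
if hit: ctrl.move_l(P+[0,0,z+3],vel=40)
ctrl.gripper_to(8,force=70); s=sensors.read_state(); print(s["t"],s["eef_pos"],s["force"]-s0["force"],s["wrist_torque"],s["grip_width"],s0["force"])
E
```

```text
25.0
True [492.67672418 189.15810907 196.25294461] [-0.12680223  0.08369504  4.34309438]
6.85 [492.52670708 189.25473051 198.92846329] [ 1.6570165   0.82206412 -0.34198257] [0.07517432 0.14693513 0.04826531] 12.983759397286905 [-0.3863248  -0.0176493   0.70622199]
```

View pics/pre.png

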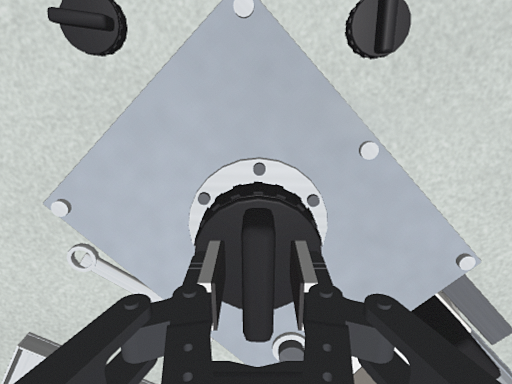

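The jaws straddle the wing at (257,275), parallel to it and centred on it. The grip width of 13 mm and the side force of about 2 N confirm the grasp. Next I push down.

```bash
python3 - <<'E'
from h import *
s0=sensors.read_state(); P=np.array(s0["eef_pos"]);P[:2]=492.8,189.2
hit=ctrl.move_l(P-[0,0,7.3],vel=25,threshold=30); s=sensors.read_state()
print(hit,s["t"],s["eef_pos"]-s0["eef_pos"],s["force"]-s0["force"],s["grip_width"])
E
```

```text
False 7.3083 [ 0.0600244   0.02365612 -5.87587007] [-5.62187036 -0.12040269  8.33545293] 12.086161665307449
```

```bash
python3 - <<'E'
from h import *
P=np.array([492.8,189.2,0]);
def rd(): s=sensors.read_state(); print(round(s["t"],2),s["eef_pos"].round(2),s["force"].round(2),s["wrist_torque"].round(2),round(s["grip_width"],2))
ctrl.hold(.2); rd()
for z in(190.8,190.): ctrl.move_l(P+[0,0,z],vel=15,threshold=25); ctrl.hold(.15); rd()
p,d,X=cloud("side"); Y=X[183:240,160:215].reshape(-1,3); g=p[183:240,160:215].reshape(-1,3).max(1)
k=(np.hypot(Y[:,0]-492,Y[:,1]-190)<32)&(g<70)&(Y[:,2]>150)&(Y[:,2]<185); print(k.sum(),np.percentile(Y[k,2],[25,50,75]))
cv2.imwrite("pics/side2.png",p[:,:,::-1])
E
```

```text
7.51 [492.58 189.27 193.13] [-4.63 -0.93  9.2 ] [-0.1   0.9   0.02] 12.49
7.91 [492.59 189.28 192.42] [-5.16 -0.77  9.65] [-0.08  0.88 -0.02] 12.35
8.31 [492.61 189.26 191.75] [-4.68 -0.72 11.72] [-0.14  0.96  0.02] 12.38
211 [161.69405442 164.93851006 167.07932331]
```

The force follows the spring (11.7 N at about 7 mm) and the cap top has dropped from 172 to 165. I turn it anticlockwise while holding it down.

```bash
python3 - <<'E'
from h import *
P=np.array([492.8,189.2,189.8])
for a in(3,10,20,30,40,50,60):
    ctrl.move_l(P,rot=down(np.radians(130+a)),vel=40)
    s=sensors.read_state(); x=s["eef_rot"][:,0]
    print(a,round(s["t"],2),s["eef_pos"].round(2),s["force"].round(1),s["wrist_torque"].round(2),round(s["grip_width"],2),round(np.degrees(np.arctan2(x[1],x[0]))%360,1))
    if abs(s["wrist_torque"][2])>1.5 or np.hypot(*s["force"][:2])>30: print("STOP");break
p,d=optics.grab_frame("wrist"); cv2.imwrite("pics/turned.png",p[:,:,::-1])
E
```

```text
3 8.61 [492.87 189.3  191.71] [-3.8 -0.  10.4] [-0.13  0.83  0.02] 13.19 133.0
10 8.88 [493.42 189.4  191.94] [-2.3 -1.2 10.5] [-0.1   0.69  0.03] 12.55 140.0
20 9.21 [493.85 189.43 192.11] [-2.   0.1 10.6] [-0.11  0.55  0.07] 12.57 150.0
30 9.53 [493.85 189.32 192.09] [-1.3 -0.9 10.9] [-0.21  0.55  0.1 ] 12.25 160.0
40 9.86 [493.91 189.25 192.11] [-2.3 -0.3  9. ] [-0.13  0.54  0.11] 13.13 170.0
50 10.18 [494.03 189.18 192.13] [-2.4 -0.6  9.9] [-0.28  0.44  0.07] 12.32 180.0
60 10.51 [494.24 189.2  192.22] [-1.9 -1.   9.6] [-0.18  0.36  0.03] 12.83 190.0
```

View pics/turned.png

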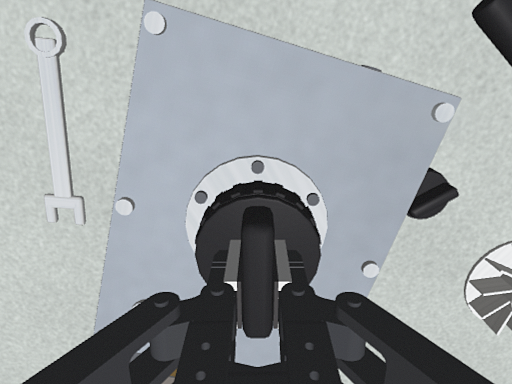

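The wing stayed in line with the jaws at (257,270) while the lid turned under them, and the torque was low throughout. So the cap has turned 60°. Now I lift.

```bash
python3 - <<'E'
from h import *
P=np.array([493.3,189.2,0])
for z,v in((200,30),(212,40),(250,80),(300,150)):
    h=ctrl.move_l(P+[0,0,z],vel=v,threshold=30); s=sensors.read_state()
    print(z,h,round(s["t"],2),s["eef_pos"].round(2),s["force"].round(1),s["wrist_torque"].round(2),round(s["grip_width"],2))
    if h: break
p,d,X=cloud("side"); cv2.imwrite("pics/lift.png",cv2.resize(p[100:292,90:346,::-1],(768,576)))
E
```

```text
200 False 11.05 [493.73 189.13 200.19] [ 1.  -1.   3.5] [-0.12 -0.03  0.  ] 12.43
212 False 11.5 [493.12 189.18 211.83] [-0.2  0.2 -1.8] [ 0.02 -0.    0.03] 12.7
250 False 12.12 [493.29 189.21 250.21] [-0.5  0.4 -1.8] [-0.03  0.01 -0.05] 12.79
300 False 12.61 [493.1  189.14 299.52] [ 0.3 -0.2 -2.5] [-0.02  0.   -0.02] 12.76
```

View pics/lift.png

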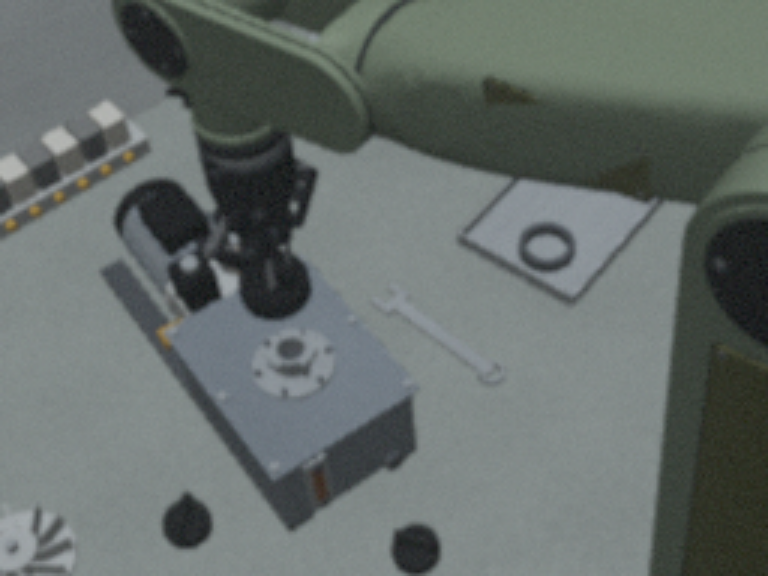

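The cap is off and the neck is bare in the side crop at (290,355). I check clearance around the placing point, then carry the cap over.

```bash
python3 - <<'E'
from h import *
f=np.load("wtray.npz"); X=f["X"]; T=np.array([529.9,-309.2])
for u,v in((445,285),(425,250),(295,330),(300,360)): print(u,v,X[v,u].round(0),np.hypot(*(X[v,u,:2]-T)).round(0))
R=down(np.radians(99.9))
ctrl.move_ptp([*T,300],R); s=sensors.read_state(); print(s["t"],s["q"].round(2),s["force"],s["grip_width"])
ctrl.move_l([*T,110],vel=180)
p,d=optics.grab_frame("wrist"); cv2.imwrite("pics/place.png",p[:,:,::-1]); s=sensors.read_state(); print(s["t"],s["eef_pos"])
E
```

```text
445 285 [ 593. -475.  135.] 177.0
425 250 [ 604. -474.   70.] 180.0
295 330 [ 383. -492.   45.] 235.0
300 360 [ 373. -512.   81.] 256.0
14.475 [-0.67  0.26  1.39  0.    1.5  -0.84] [-0.29738968  0.12868271 -0.7657238 ] 12.719046306023284
15.7333 [ 530.99617176 -309.97032445  111.78460799]
```

View pics/place.png

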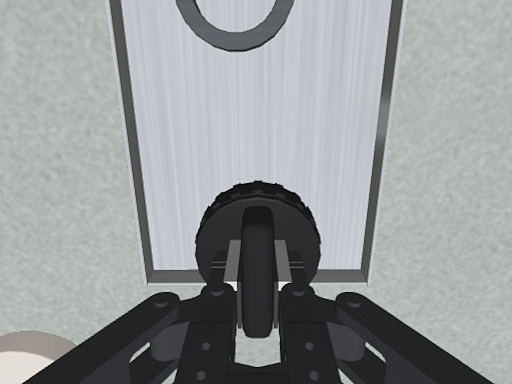

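The cap hangs over the free half, centred between the side walls, which meet the end wall at (148,283) and (369,283). The ring is clear of it at (237,20). I lower until contact.

```bash
python3 - <<'E'
from h import *
T=[529.9,-309.2]
def rd(m): s=sensors.read_state(); print(m,round(s["t"],2),s["eef_pos"].round(2),s["force"].round(1),round(s["grip_width"],2)); return s
ctrl.move_l([*T,66],vel=80); ctrl.hold(.2); rd("above")
h=ctrl.move_l([*T,50],vel=12,threshold=3); s=rd(h)
if h and 50<s["eef_pos"][2]<61:
    ctrl.gripper_to(34); rd("open")
    ctrl.move_l([*T,120],vel=100); ctrl.move_l([*T,300],vel=200); ctrl.hold(.2);rd("up")
    p,d,X=cloud("wrist"); np.savez("end.npz",p=p,X=X); cv2.imwrite("pics/end.png",p[:,:,::-1])
    q=X.reshape(-1,3); k=np.hypot(q[:,0]-T[0],q[:,1]-T[1])<45; g=p.reshape(-1,3).max(1)
    w=q[k&(q[:,2]>45)&(q[:,2]<70)]; b=q[k&(q[:,2]>24)&(q[:,2]<36)&(g<90)]
    print("wing",np.median(w[:,2]),cv2.minAreaRect(w[:,:2].astype(np.float32)),"body",np.percentile(b[:,2],[5,50,95]),cv2.minEnclosingCircle(b[:,:2].astype(np.float32)))
E
```

```text
above 16.63 [ 530.42 -309.6    66.79] [-0.1 -0.  -0. ] 12.55
True 17.48 [ 529.91 -309.17   55.98] [ 0.9 -0.2  5. ] 12.77
open 17.82 [ 528.52 -308.06   54.08] [ 0.2  0.1 -0.6] 33.93
up 19.88 [ 529.33 -308.77  298.17] [ 0.6 -0.3  0.4] 33.72
wing 55.41811826324252 ((529.9923706054688, -309.7244567871094), (13.554709434509277, 56.612674713134766), 9.661423683166504) body [28.64627304 30.02720666 31.33508492] ((529.5440673828125, -309.3197937011719), 31.775028228759766)
```

View pics/end.png

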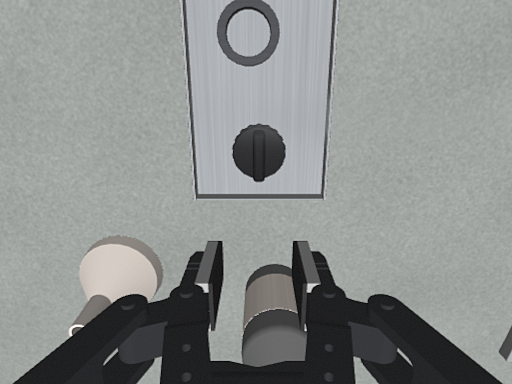

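The cap stands upright on the tray floor at (259,153): wing top at z 55.4, body top level at 30, within about 1 mm of the target. The ring is undisturbed at (248,32). I hand in.

```bash
python3 - <<'E'
from h import *
ctrl.finish_job(); print(sensors.read_state()["t"])
E
```

```text
the job is handed in; nothing more can be done
the job is handed in; nothing more can be done
```

The filler is open. The large winged cap now stands upright on the floor of the parts tray, in its free half beside the bearing ring. I handed the job in at about 20 s of the 42 s allowed.

- **Unlocking:** I pushed the cap down about 7 mm. The force followed the spring to about 11.7 N, and the cap top dropped from about 172 to 165 mm. Held down, it turned 60° anticlockwise with no more than about 0.1 N·m about its axis.
- **Lifting:** The cap came off without resistance, and the side view showed the bare neck.
- **Placing:** I lowered it until it touched the floor (about 5 N), then let go. The wrist camera puts it about 0.5 mm from the point I aimed at. Its wing top is at 55.4 mm and its body top is level at 30 mm, so it stands flat. The arm was about 240 mm above it when I handed in.

**Checks that fell short:**
- **Cap position:** The fixed cameras and the wrist camera differed by up to about 5 mm along y on the locked cap. I used the wrist value, and the grasp confirmed it.
- **Side force:** It reached about 5 N while pressing down.
- **Loose things:** The last picture showed the ring, funnel and bottle with nothing visibly disturbed. I did not look again at the wrench, screwdriver, fan wheel and smaller caps after placing, but the arm did not work near them.

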